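# Blow the V-block clean, then seat the lens barrel and hold it down

### The arm

A 6-joint arm with a two-finger parallel gripper is mounted at the origin on the work surface. World frame = base frame: x ahead of the robot, y to its left, z up, the work surface at z = 0. Lengths are in m, angles in degrees, forces in N, time in s.
With the tool pointing down it reaches from about 0.375 to 0.9 m from the base axis. Payload 3.1 kg.
Tool frame: the origin (TCP) lies at the very end of the fingers, on their centre line; the grasp point (between the pads) lies 19 mm behind it (bot.tcp_to_grasp is the distance from the TCP to the grasp point, in m); z points along the fingers, y is the direction in which the jaws open and shut (so a half turn about z gives the same grasp; the last joint's range is limited). The gripper opens to 87 mm and grips with 3 to 60 N. Pads are 19 mm wide; open, the fingers measure 117 mm over their backs; the gripper's body (75 mm by 190 mm) begins 51 mm behind the grasp point.
Start: joints at [57.21, 30.224, 82.088, -0, 67.689, -10.227], TCP at [0.24, 0.577, 0.223] pointing down, gripper open.
Joint ranges: [-176.69, 176.69], [-43.24, 126.21], [12.49, 139.97], [-82, 262], [0, 151.66], [-163.58, 163.58]. Speed limits (degrees/s): [159.86, 159.86, 180, 180, 180, 180].

### API

Orientations are given as a 3x3 rotation matrix whose columns are the frame's x, y, z axes.
In Python, from rig import telemetry, eyes, order, bot gives the robot as it stands. The module is installed in compiled form; this text tells all that it offers.
- The arm moves only by the tool servo_tool, never from a script. Its argument "targets" is a list of rows, each a list of 2 entries, a list of its own where there are three numbers: the shift along the tool's x, y, z in m, then the turn, a rotation vector about the tool's x, y, z in rad. In form: [[[tx, ty, tz], [wx, wy, wz]], ...]. A call has 1 to 12 rows; each row is the pose to reach, as a shift and turn from the pose commanded when the call began, along the tool's axes at that moment; what a row does not reach only later rows make up. A row lasts 1/8 s, in which the tool goes at most 62.5 mm and 10.7 degrees, less where a joint would pass 70% of its speed; a pose out of reach is approached as far as the arm can. A call with a gripper value outside its range is refused whole. "gripper" is the finger opening in m, from 0 to 0.087, set as the call begins (left out, the last holds). The fingers move at their own pace and stop on an object; the grip force is fixed at half the most. Time passes only in rows, so rows that repeat a pose let the fingers close. It gives the time, the measured TCP pose, the force and the opening at its end, in the units of the state.
- telemetry.read_state(): the state, without advancing time (a new reading comes with each control period).
- eyes.capture(name): name is "scene" or "top" or "wrist"; returns a dict with "pixels" (400x640x3 uint8, blue, green, red), "intrinsics" (3x3 intrinsics, pixels), "k1" (the pictures are not rectified: a ray, as slopes to the right and down, at radius r is drawn at 1 + k1 r^2 times it, then the intrinsics apply), "extrinsics" (4x4, takes a point from camera to world coordinates); the wrist camera has in their place "T_tool_cam" (4x4, takes a point from camera to tool coordinates, whose origin is the TCP and whose axes are the flange's). Camera axes: x right, y down, z forward; pixel columns grow to the right and rows downward; lengths in m; the calibration is good to about 2 mm. A picture is of the moment at which its call begins: read the wrist's pose just before it. There is no depth.
- order.hand_in(): hands the job in, once; it reports no verdict.
The state is a dict: "time_s": time; "joint_positions": joint angles; "qvel": joint speeds; "tau": joint torques, N m; "position": TCP position; "tcp_rot": TCP orientation; "force": force on the tool from outside, world axes, zero at the start; "moment": the same for the moment, N m; "opening": opening from 0.0 (shut) to 1.0 (fully open).
Only numpy, scipy, OpenCV 4.12 (cv2) and the standard library are available. Lean on these libraries where they do the work, as an engineer would, in place of code of your own. Each camera call takes 0.05 s, during which the arm holds its last target. There are 200 camera calls.

### The job

Blow the V-block clean first: squeeze the red trigger of the clamped air gun fully home for about half a second and let it spring back out. Then take the black lens barrel from its plywood cradle and lay it in the groove of the V-block, along the groove and roughly centred, either way round. Finish while still holding it pressed firmly down (about 15 N, no ramming) so that it bears on both flanks; do not let go, and leave the other things on the bench where they are.

Things in the scene. Friction and masses are not known exactly. Their poses are not given: they have to be found in the camera images.
- v_block: Fixed steel V-block, base 90 x 110 x 10 mm. Origin: centre of underside on the bench; y along the groove, x across, z up. The 90 degree groove is two V supports, each 22 mm long (y) and about 60 mm wide (x), top 46 mm, centred 35 mm either side of the middle along y; the gap between them, 48 mm long, is open for fingers (only a rib 12 mm wide, top at 22 mm).
- v_seat (a point): Point 50 mm above the bench over the middle of the V-block: where the centre of the lens barrel lies when it is fully seated. Same axes as the V-block.
- flank_far: The two 45 degree flanks (one on each V support) on the +x side of the groove, fixed part of the V-block. Its frame is that of the V-block.
- flank_near: The two 45 degree flanks on the -x side of the groove, fixed part of the V-block. Its frame is that of the V-block.
- air_gun: Blue air gun clamped upside down in a fixed bracket (base 90 x 100 mm), 0.24 m from the V-block beyond the groove's +y end, brass nozzle (its -y) towards the groove. Origin: centre of the base's underside on the bench; z up. The grip stands upright: 22 mm (x) by 24 mm (y = 6 to 30 mm), top at 152 mm; the red trigger lever is in front of it (-y).
- squeeze_point (a point): Point on the air gun 125 mm above the bench, 19 mm in front (-y) of the grip's back face: midway between the fingers, closing along y, when the trigger is squeezed home at that height. Grip and lever together measure 54 mm along y there with the trigger out, 38 mm with it home. Same axes as the gun.
- trigger (a joint): Angle of the red trigger lever (18 mm wide, 8 mm thick, hinged 62 mm above the bench, free end 150 mm above it): 0 = sprung fully out, 0.26 rad = fully home towards the grip. The spring takes about 3 N at the squeeze height to start and 8 N to hold home, and returns it.
- cradle: Fixed plywood cradle, base 70 x 120 x 6 mm, where the lens barrel starts, lying along its y on two crosspieces 80 mm apart (tops 18 mm above the bench, with cheeks 5 mm higher); free for fingers in the middle. Origin: centre of its underside.
- lens: Loose lens barrel: black cylinder 34 mm in diameter and 110 mm long with a thin brass band near each end and glass in both ends, about 0.25 kg. Origin at its centre; its axis is its y. It starts lying in the cradle with its centre 35 mm above the bench.
- tape_roll: Loose roll of orange tape, 76 mm across, 20 mm high, lying flat: a bystander.
- glue_bottle: Loose blue bottle with orange cap, 56 mm across, 170 mm tall: a bystander. Origin at its underside.
- marker: Loose orange marker pen 130 mm long, 16 mm thick, lying on the bench: a bystander.
- mug: Loose white mug 80 mm across, 90 mm high: a bystander.
- brass_ring: Loose brass retaining ring, 40 mm across, 12 mm high, lying flat near the V-block: a bystander.
Mind the look-alikes: they are no part of the job. What is shaped like the lens but orange or turquoise is not meant.

How it is judged (in metres and radians):
On the way, in this order (a step that is already met when the one before it is completed fails the run):
1. the trigger is squeezed home (over 0.20 rad) while the barrel is still in its cradle (value of joint trigger above 0.2 rad and distance between lens and cradle below 0.05 m), for 0.3 s.
2. the trigger is let go and springs back out (under 0.04 rad) (value of joint trigger below 0.04 rad), for 0.1 s.
3. the barrel lies seated in the groove (distance between lens and v_seat below 0.015 m and z of lens in the frame of v_seat below 0.003 m and angle between the y axis of lens and the y axis of v_block, either way round below 0.06 rad), for 0.1 s.
At the end, for the whole second after the job is handed in: The barrel is at rest in the groove, centre within 2.5 mm of the seat across and in height, 15 mm along, axis within 0.05 rad of the groove; the fingers are on it and press it so that each flank carries over 3 N (its weight alone gives less); the trigger is back out (x of lens in the frame of v_seat between -0.0025 and 0.0025 m and y of lens in the frame of v_seat between -0.015 and 0.015 m and z of lens in the frame of v_seat between -0.004 and 0.0025 m and angle between the y axis of lens and the y axis of v_block, either way round below 0.05 rad and contact force between each of flank_far, flank_near and lens above 3 N and contact force between the fingers and lens above 2 N and linear speed of lens below 0.02 m/s and value of joint trigger below 0.04 rad); the arm keeps its last pose, push and grip.
It fails at once if the barrel is rammed or crushed into the V-block (over 60 N on one flank) (contact force between any of flank_far, flank_near and lens above 60 N).
It fails at once if a bystander is moved more than 40 mm (distance of any of tape_roll, glue_bottle, marker, mug, brass_ring from where it was at the start of the episode above 0.04 m).
It also fails if it takes over 58 s, if anything falls off the work surface, if the arm or the gripper's body presses on something with over 40 N, if the wrist force passes 120 N, or if a joint passes its speed limit or range.

## Working session

There is one attempt and no reset: what is moved stays moved. The work goes in short steps, Python scripts to look and compute and a tool call to move; the robot and the scene stay as the last step left them, time stands still between calls to the robot, and variables do not carry over. Pictures are saved under pics/ and viewed, about 8 in all and at most 12, crops included, and the job is handed in when it is done.

Besides the shell and the picture viewer there is one more tool, called after "Request:" by a JSON object that holds its "name" and its "arguments". servo_tool: Moves the arm, as the interface text tells. Its arguments: {"type":"object","properties":{"targets":{"type":"array","items":{"type":"array"}},"gripper":{"type":"number"}},"required":["targets"]}

```bash
mkdir -p pics
cat > h.py <<'E'
import numpy as np, cv2
from rig import telemetry, eyes, order, bot
def und(c,uv):
    K=np.array(c["intrinsics"]);k=c["k1"]
    uv=np.atleast_2d(np.array(uv,float))
    p=cv2.undistortPoints(uv.reshape(-1,1,2),K,np.array([k,0,0,0.]),None,None,None) if True else 0
    return p.reshape(-1,2)
def T(c,st=None):
    if "extrinsics" in c: return np.array(c["extrinsics"])
    s=st; M=np.eye(4);M[:3,:3]=np.array(s["tcp_rot"]);M[:3,3]=s["position"]
    return M@np.array(c["T_tool_cam"])
def rays(c,uv,st=None):
    p=und(c,uv);M=T(c,st);d=np.c_[p,np.ones(len(p))]@M[:3,:3].T
    return M[:3,3],d
def plane(c,uv,z,st=None):
    o,d=rays(c,uv,st);return o+d*((z-o[2])/d[:,2])[:,None]
def proj(c,P,st=None):
    M=np.linalg.inv(T(c,st));P=np.atleast_2d(P)
    r,_=cv2.Rodrigues(M[:3,:3])
    return cv2.projectPoints(P.astype(float),r,M[:3,3],np.array(c["intrinsics"]),np.array([c["k1"],0,0,0.]))[0].reshape(-1,2)
E
python3 - <<'E'
from h import *
s=telemetry.read_state();print({k:np.round(v,3).tolist() for k,v in s.items()})
import pickle
for n in ["scene","top","wrist"]:
    s=telemetry.read_state();c=eyes.capture(n);c["st"]=s;cv2.imwrite(f"pics/{n}0.png",c["pixels"]);pickle.dump(c,open(f"{n}0.pkl","wb"))
    print(n,np.round(c["intrinsics"],1).tolist(),c["k1"],np.round(T(c,s),3).tolist())
print(np.round(c["T_tool_cam"],3).tolist(), bot.tcp_to_grasp)
E
```

```text
{'time_s': 0.0, 'joint_positions': [57.211, 30.279, 82.154, -0.001, 67.689, -10.229], 'qvel': [-0.01, -0.07, 0.063, -0.012, 0.133, -0.06], 'tau': [0.002, -44.004, -17.659, 0.063, 0.058, -0.0], 'position': [0.239, 0.577, 0.222], 'tcp_rot': [[-0.923, 0.384, -0.001], [0.384, 0.923, -0.002], [0.0, -0.002, -1.0]], 'force': [-0.873, 0.026, 0.108], 'moment': [0.03, 0.005, 0.001], 'opening': 1.003}
scene [[382.7, 0.0, 318.9], [0.0, 382.7, 203.8], [0.0, 0.0, 1.0]] 0.0024097540599258187 [[0.676, 0.458, -0.578, 1.153], [0.737, -0.398, 0.546, -0.606], [0.021, -0.795, -0.607, 0.733], [0.0, 0.0, 0.0, 1.0]]
top [[396.9, 0.0, 323.4], [0.0, 396.9, 203.5], [0.0, 0.0, 1.0]] -0.08486359250440306 [[-0.015, -0.986, 0.165, 0.384], [-1.0, 0.012, -0.019, -0.019], [0.016, -0.165, -0.986, 1.195], [0.0, 0.0, 0.0, 1.0]]
wrist [[311.0, 0.0, 320.3], [0.0, 311.0, 198.0], [0.0, 0.0, 1.0]] -0.017351190510326575 [[0.385, 0.883, 0.269, 0.166], [0.923, -0.367, -0.114, 0.609], [-0.002, 0.293, -0.956, 0.385], [0.0, 0.0, 0.0, 1.0]]
[[-0.001, -0.956, -0.293, 0.08], [1.0, -0.001, -0.0, 0.001], [-0.0, -0.293, 0.956, -0.163], [0.0, 0.0, 0.0, 1.0]] 0.0187
```

View pics/top0.png

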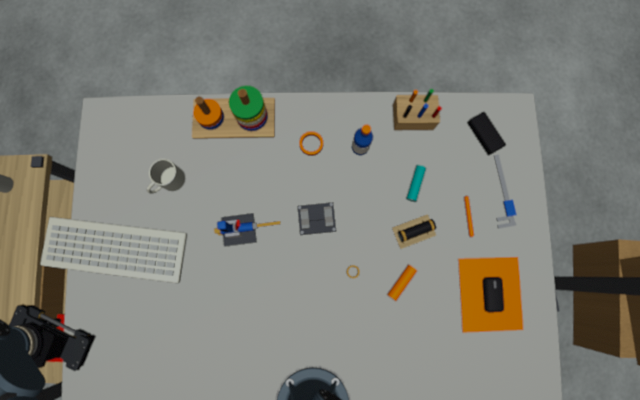

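View pics/scene0.png

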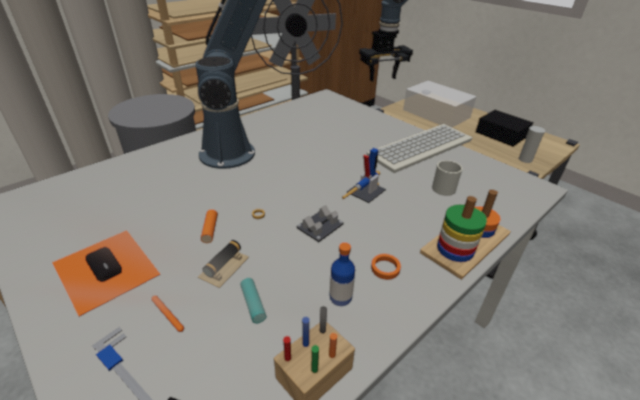

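The top view shows the blue gun at about (240,228), the V-block at (317,218) and the plywood cradle with the black cylinder at (414,231). The orange (402,282) and turquoise (416,183) cylinders and the black mouse (493,294) are look-alikes. The black one with brass bands, lying on plywood, is the lens. I'll confirm that in one enlarged crop while measuring.

Run:
```python
from h import *
import pickle
c=pickle.load(open("top0.pkl","rb"));im=c["pixels"]
a=cv2.resize(im[190:260,205:345],None,fx=5.6,fy=5.6,interpolation=cv2.INTER_CUBIC)
b=cv2.resize(im[195:265,385:455],None,fx=3,fy=3,interpolation=cv2.INTER_CUBIC)
out=np.zeros((600,784,3),np.uint8);out[:392,:784]=a[:392,:784];out[392:592,:210]=b[:200]
cc=cv2.resize(pickle.load(open("scene0.pkl","rb"))["pixels"][140:235,290:420],None,fx=2.1,fy=2.1,interpolation=cv2.INTER_CUBIC)
out[392:392+cc.shape[0],230:230+cc.shape[1]]=cc[:200]
dd=cv2.resize(pickle.load(open("scene0.pkl","rb"))["pixels"][225:295,185:265],None,fx=2.8,fy=2.8,interpolation=cv2.INTER_CUBIC)
out[392:392+dd.shape[0],520:520+dd.shape[1]]=dd[:200]
cv2.imwrite("pics/crop1.png",out)
hsv=cv2.cvtColor(im,cv2.COLOR_BGR2HSV)
def rect(m,off,z,name):
    n,l,s,ce=cv2.connectedComponentsWithStats(m.astype(np.uint8))
    i=1+np.argmax(s[1:,4]);ys,xs=np.where(l==i)
    r=cv2.minAreaRect(np.c_[xs,ys].astype(np.float32)+np.float32(off))
    W=plane(c,cv2.boxPoints(r),z);e=W[1]-W[0];f=W[2]-W[1]
    L=e if np.hypot(*e[:2])>np.hypot(*f[:2]) else f
    print(name,np.round(r[0],1),np.round(r[1],1),'centre',np.round(W.mean(0),4),'sides',np.round([np.linalg.norm(e),np.linalg.norm(f)],3),'long axis deg',round(np.degrees(np.arctan2(L[1],L[0])),1))
def sub(x0,x1,y0,y1):return hsv[y0:y1,x0:x1].astype(int)
h=sub(385,450,205,255);rect((h[...,1]>70)&(h[...,0]<30),(385,205),0.006,"cradle")
rect((h[...,2]<60),(385,205),0.035,"lens black")
h=sub(290,345,195,245);print(np.median(h,axis=(0,1)));rect(h[...,2]<115,(290,195),0.008,"vblock")
for n,p,z in [("ring",(352,271),.006),("bottle",(362,147),0),("mug",(163,172),.09),("gun",(240,229),0),("tape",(311,143),.01),("orange",(402,282),.017),("turq",(416,183),.017),("marker",(469,216),.008)]:print(n,np.round(plane(c,p,z),3))
```

```text
cradle [414.8 230.7] [22.  40.3] centre [ 0.4957 -0.3173  0.006 ] sides [0.125 0.067] long axis deg -70.6
lens black [417.7 229.6] [10.2 26.4] centre [ 0.4959 -0.3186  0.035 ] sides [0.08 0.03] long axis deg -69.5
[ 48.   8. 152.]
vblock [316.3 218.3] [30.1 36.9] centre [ 0.5376 -0.0193  0.008 ] sides [0.112 0.091] long axis deg -84.9
ring [[ 0.379 -0.123  0.006]]
bottle [[ 0.762 -0.165  0.   ]]
mug [[0.666 0.421 0.09 ]]
gun [[0.508 0.212 0.   ]]
tape [[ 0.773 -0.006  0.01 ]]
orange [[ 0.344 -0.269  0.017]]
turq [[ 0.641 -0.326  0.017]]
marker [[ 0.538 -0.488  0.008]]
```

View pics/crop1.png

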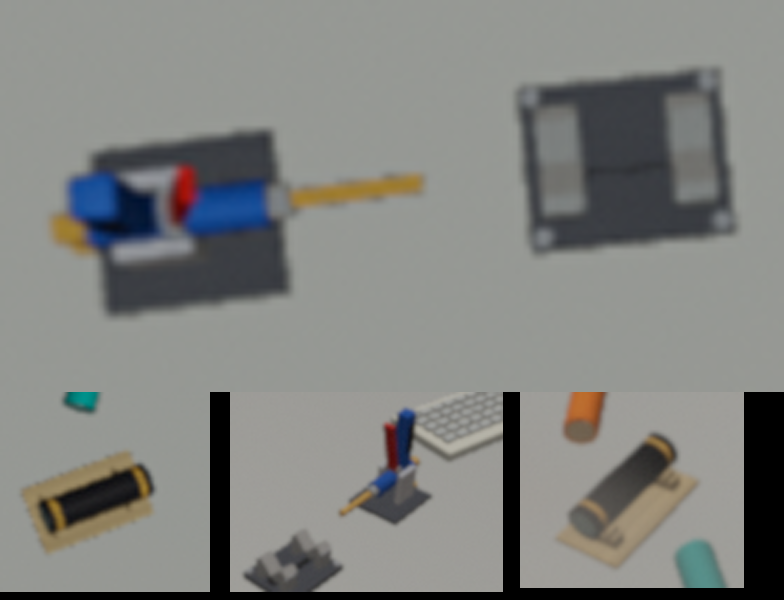

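The crop confirms it: the black barrel with brass bands on plywood is the lens. The gun's grip (blue) is at about (222,225), the red trigger is at (238,225), and the nozzle points at the V-block. Next I compute a move that puts the wrist camera over the gun.

```bash
cat >> h.py <<'E'
from scipy.spatial.transform import Rotation as R
def go(p,ydeg,s=None):
    "shift and rotvec in tool axes to reach TCP p, tool down, tool y at heading ydeg"
    s=s or telemetry.read_state();A=np.array(s["tcp_rot"]);a=np.radians(ydeg)
    y=np.array([np.cos(a),np.sin(a),0]);z=np.array([0,0,-1.]);B=np.c_[np.cross(y,z),y,z]
    d=A.T@(np.array(p)-np.array(s["position"]));w=R.from_matrix(A.T@B).as_rotvec()
    print("shift",np.round(d,4),"rot",np.round(w,4))
E
python3 - <<'E'
from h import *
import pickle
c=pickle.load(open("top0.pkl","rb"))
print(plane(c,(222,224.8),.152),plane(c,(238,225),.15),plane(c,[(255.3,224.6),(280.5,222.7)],.045))
go([.5,.22,.32],95)
E
```

```text
[[0.50429034 0.23041428 0.152     ]] [[0.50352148 0.18826419 0.15      ]] [[0.5161373  0.15855582 0.045     ]
 [0.52082965 0.08513642 0.045     ]]
shift [-0.3774 -0.2296 -0.0979] rot [-0.0015 -0.0007 -0.481 ]
```

Request:
{"name": "servo_tool", "arguments": {"targets": [[[-0.06,-0.03,-0.09],[0,0,-0.1]],[[-0.3774,-0.2296,-0.0979],[-0.0015,-0.0007,-0.481]],[[-0.3774,-0.2296,-0.0979],[-0.0015,-0.0007,-0.481]],[[-0.3774,-0.2296,-0.0979],[-0.0015,-0.0007,-0.481]],[[-0.3774,-0.2296,-0.0979],[-0.0015,-0.0007,-0.481]],[[-0.3774,-0.2296,-0.0979],[-0.0015,-0.0007,-0.481]],[[-0.3774,-0.2296,-0.0979],[-0.0015,-0.0007,-0.481]],[[-0.3774,-0.2296,-0.0979],[-0.0015,-0.0007,-0.481]],[[-0.3774,-0.2296,-0.0979],[-0.0015,-0.0007,-0.481]],[[-0.3774,-0.2296,-0.0979],[-0.0015,-0.0007,-0.481]],[[-0.3774,-0.2296,-0.0979],[-0.0015,-0.0007,-0.481]],[[-0.3774,-0.2296,-0.0979],[-0.0015,-0.0007,-0.481]]]}}

```text
time_s: 1.65
position: [0.4994, 0.2213, 0.3203]
tcp_rot: [[-0.996, -0.089, 0.0], [-0.089, 0.996, 0.001], [-0.001, 0.001, -1.0]]
force: [0.3, 1.0, -0.1]
opening: 0.999
```

Run:
```python
from h import *
import pickle
s=telemetry.read_state();c=eyes.capture("wrist");c["st"]=s;cv2.imwrite("pics/w1.png",c["pixels"]);pickle.dump(c,open("w1.pkl","wb"))
print(s["time_s"],s["position"],s["tcp_rot"],s["joint_positions"],s["force"])
```

```text
1.65 [0.49935643 0.22134019 0.32033045] [[-9.96028870e-01 -8.90298796e-02  4.13162556e-04]
 [-8.90292411e-02  9.96028074e-01  1.36768375e-03]
 [-5.33286225e-04  1.32546896e-03 -9.99998979e-01]] [ 1.21392675e+01  1.81398891e+01  8.61388489e+01  7.39287168e-02
  7.56816515e+01 -8.29867745e+01] [ 0.28941814  1.04620874 -0.06038222]
```

View pics/w1.png

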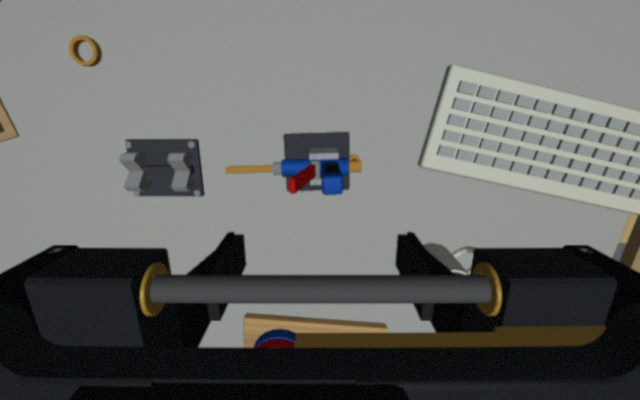

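The wrist view shows the gun base at about (317,161), the grip top at about (333,185), the red trigger at (301,179) and the V-block at (163,167). I'll measure the base rectangles and the tops of the grip and trigger.

Run:
```python
from h import *
import pickle
c=pickle.load(open("w1.pkl","rb"));im=c["pixels"];st=c["st"];hsv=cv2.cvtColor(im,cv2.COLOR_BGR2HSV).astype(int)
def rect(x0,x1,y0,y1,f,z,name,show=True):
    m=f(hsv[y0:y1,x0:x1]).astype(np.uint8)
    n,l,s,_=cv2.connectedComponentsWithStats(m);i=1+np.argmax(s[1:,4]);ys,xs=np.where(l==i)
    r=cv2.minAreaRect(np.c_[xs+x0,ys+y0].astype(np.float32));B=cv2.boxPoints(r)
    W=plane(c,B,z,st);e=W[1]-W[0];g=W[2]-W[1]
    print(name,s[i,4],"bbox",xs.min()+x0,xs.max()+x0,ys.min()+y0,ys.max()+y0,"ctr",np.round(W.mean(0),4),"sides",np.round([np.linalg.norm(e),np.linalg.norm(g)],4),"ang",np.round([np.degrees(np.arctan2(v[1],v[0])) for v in(e,g)],1))
print("bg",hsv[210,250],"base",hsv[140,300],hsv[145,165])
dark=lambda h:(h[...,2]<85)
rect(270,365,120,200,dark,.008,"gunbase dark"); rect(110,215,125,208,dark,.008,"vb dark")
anyf=lambda h:(h[...,2]<105)|(h[...,1]>90)
rect(115,212,128,206,lambda h:(h[...,2]<105),.010,"vb any")
blue=lambda h:(h[...,0]>95)&(h[...,0]<130)&(h[...,1]>140)&(h[...,2]>50)
rect(318,350,176,205,blue,.152,"grip top region")
red=lambda h:((h[...,0]<6)|(h[...,0]>172))&(h[...,1]>140)
rect(270,330,150,205,red,.15,"trigger")
a=cv2.resize(im[120:210,110:370],None,fx=3,fy=3,interpolation=cv2.INTER_CUBIC)
b=cv2.resize(im[150:205,270:370],None,fx=7.8,fy=5.8,interpolation=cv2.INTER_CUBIC)
out=np.zeros((595,780,3),np.uint8);out[:270]=a;out[275:594]=b[:319];cv2.imwrite("pics/crop2.png",out)
```

```text
bg [ 53   7 150] base [126  42  61] [113  35  58]
gunbase dark 1466 bbox 284 348 132 159 ctr [0.4827 0.2146 0.008 ] sides [0.0965 0.0395] ang [96.3  7.9]
vb dark 2999 bbox 127 203 139 195 ctr [ 0.537  -0.0175  0.008 ] sides [0.1163 0.089 ] ang [94.8 -1.2]
vb any 3417 bbox 123 204 139 195 ctr [ 0.5367 -0.0189  0.01  ] sides [0.09   0.1234] ang [174.6  94.8]
grip top region 366 bbox 322 342 176 193 ctr [0.5044 0.2356 0.152 ] sides [0.0218 0.0193] ang [95.   6.2]
trigger 381 bbox 289 314 165 192 ctr [0.501  0.2018 0.15  ] sides [0.0379 0.0153] ang [128.9  38.1]
```

View pics/crop2.png

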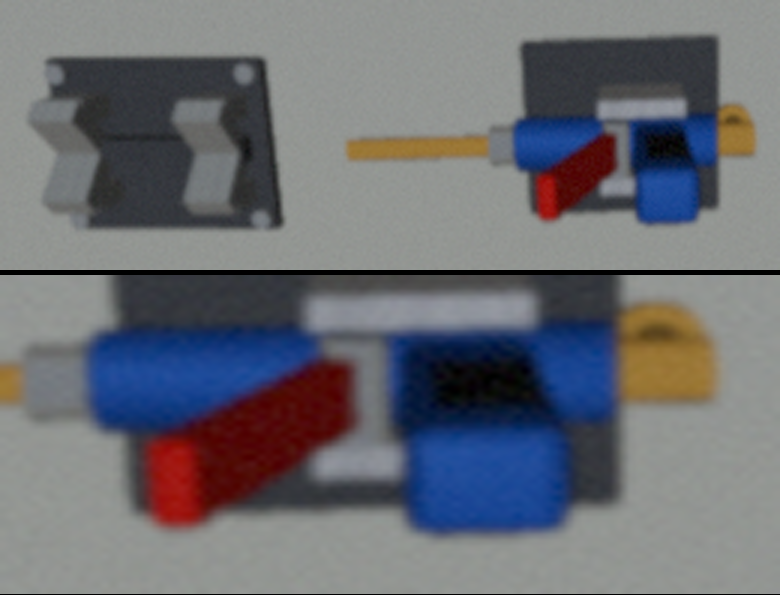

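The grip top centre is (0.505, 0.236) and the gun origin about (0.507, 0.218). The base rectangle gives the same origin, and the heading is about 95.5°. I'll descend centred on gun y = 0 so the fingers clear the lever, then shift +11 mm along y and close.

Run:
```python
from h import *
go([.5067,.2181,.106],95.5)
```

```text
shift [-0.0067 -0.0041  0.2144] rot [ 0.0013  0.0008 -0.007 ]
```

Request:
{"name": "servo_tool", "arguments": {"targets": [[[-0.007,-0.004,0.04],[0.0013,0.0008,-0.007]],[[-0.007,-0.004,0.08],[0.0013,0.0008,-0.007]],[[-0.007,-0.004,0.12],[0.0013,0.0008,-0.007]],[[-0.007,-0.004,0.15],[0.0013,0.0008,-0.007]],[[-0.007,-0.004,0.18],[0.0013,0.0008,-0.007]],[[-0.007,-0.004,0.2],[0.0013,0.0008,-0.007]],[[-0.007,-0.004,0.2144],[0.0013,0.0008,-0.007]],[[-0.007,-0.004,0.2144],[0.0013,0.0008,-0.007]],[[-0.007,0.007,0.2144],[0.0013,0.0008,-0.007]],[[-0.007,0.007,0.2144],[0.0013,0.0008,-0.007]],[[-0.007,0.007,0.2144],[0.0013,0.0008,-0.007]]]}}

```text
time_s: 3.08
position: [0.5071, 0.2286, 0.1068]
tcp_rot: [[-0.996, -0.095, 0.002], [-0.095, 0.996, 0.0], [-0.002, 0.0, -1.0]]
force: [-0.2, 0.3, -1.0]
opening: 0.999
```

Request:
{"name": "servo_tool", "arguments": {"targets": [[[0,0,0],[0,0,0]],[[0,0,0],[0,0,0]],[[0,0,0],[0,0,0]],[[0,0,0],[0,0,0]]], "gripper": 0.044}}

```text
time_s: 3.58
position: [0.507, 0.2276, 0.1063]
tcp_rot: [[-0.996, -0.094, 0.001], [-0.094, 0.996, -0.001], [-0.001, -0.001, -1.0]]
force: [1.0, -5.0, 3.7]
opening: 0.63
```

Run:
```python
from h import *
s=telemetry.read_state();print(s["position"],s["force"],s["moment"],s["opening"]*87)
c=eyes.capture("wrist");cv2.imwrite("pics/w2.png",cv2.resize(c["pixels"][120:320,200:440],None,fx=3,fy=3))
```

```text
[0.50704729 0.227553   0.10628393] [ 0.95321478 -4.9917316   3.67924942] [-0.77677626 -0.02206263  0.01815189] 54.81651223303176
```

View pics/w2.png

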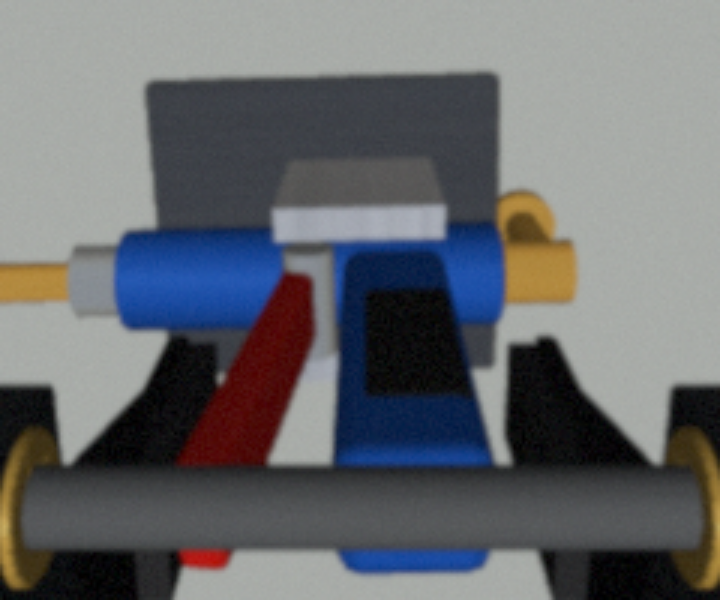

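The fingers straddle the lever (left) and the grip (right) with symmetric room. The front finger is just touching the lever, at an opening of 55 mm and still closing. I continue closing.

Request:
{"name": "servo_tool", "arguments": {"targets": [[[0,0,0],[0,0,0]],[[0,0,0],[0,0,0]],[[0,0,0],[0,0,0]],[[0,0,0],[0,0,0]]], "gripper": 0.039}}

```text
time_s: 4.12
position: [0.5069, 0.2278, 0.1063]
tcp_rot: [[-0.996, -0.094, 0.001], [-0.094, 0.996, -0.0], [-0.001, -0.001, -1.0]]
force: [0.3, -5.3, 3.9]
opening: 0.451
```

Request:
{"name": "servo_tool", "arguments": {"targets": [[[0,0,0],[0,0,0]],[[0,0,0],[0,0,0]],[[0,0,0],[0,0,0]],[[0,0,0],[0,0,0]],[[0,0,0],[0,0,0]]], "gripper": 0.035}}

```text
time_s: 4.75
position: [0.5069, 0.2285, 0.1063]
tcp_rot: [[-0.995, -0.095, 0.001], [-0.095, 0.995, 0.0], [-0.001, 0.0, -1.0]]
force: [0.0, -0.8, 5.6]
opening: 0.428
```

Run:
```python
from h import *
s=telemetry.read_state();print(s["position"],s["force"],s["moment"],s["opening"]*87)
```

```text
[0.50688131 0.22853369 0.10626528] [ 0.0357002  -0.79209867  5.5682984 ] [-0.70586144  0.04700279  0.37630981] 37.25830490431829
```

The fingers stopped at 37.3 mm against a 35 mm command with nearly balanced force, so the trigger is fully home. I release, back off and rise.

Request:
{"name": "servo_tool", "arguments": {"targets": [[[0,0,0],[0,0,0]],[[0,0,0],[0,0,0]],[[0,0,0],[0,0,0]],[[0,0,0],[0,0,0]],[[0,0,0],[0,0,0]],[[0,0,0],[0,0,0]],[[0,0,0],[0,0,0]],[[0,-0.011,0],[0,0,0]],[[0,-0.011,0],[0,0,0]],[[0,-0.011,0],[0,0,0]]], "gripper": 0.087}}

```text
time_s: 6.0
position: [0.5079, 0.2171, 0.1062]
tcp_rot: [[-0.996, -0.093, 0.0], [-0.093, 0.996, 0.0], [-0.0, 0.0, -1.0]]
force: [0.4, -0.3, -0.5]
opening: 0.996
```

Request:
{"name": "servo_tool", "arguments": {"targets": [[[0,0,-0.03],[0,0,0]],[[0,0,-0.08],[0,0,0]],[[0,0,-0.13],[0,0,0]],[[0,0,-0.17],[0,0,0]],[[0,0,-0.19],[0,0,0]],[[0,0,-0.19],[0,0,0]]]}}

```text
time_s: 6.75
position: [0.5087, 0.2176, 0.2979]
tcp_rot: [[-0.996, -0.094, 0.005], [-0.094, 0.996, 0.001], [-0.005, 0.001, -1.0]]
force: [-0.6, -0.5, -1.3]
opening: 1.0
```

Run:
```python
from h import *
import pickle
s=telemetry.read_state();c=eyes.capture("wrist");c["st"]=s;cv2.imwrite("pics/w3.png",c["pixels"]);pickle.dump(c,open("w3.pkl","wb"))
h=cv2.cvtColor(c["pixels"],cv2.COLOR_BGR2HSV).astype(int)[150:215,265:330]
m=((h[...,0]<6)|(h[...,0]>172))&(h[...,1]>140);ys,xs=np.where(m);print("red bbox",xs.min()+265,xs.max()+265,ys.min()+150,ys.max()+150)
print(s["position"],s["force"],s["opening"])
# V-block with all views, then above lens
go([.49,-.317,.32],110,s)
go([.5,-.317,.32],110-180,s)
print(s["joint_positions"])
```

```text
red bbox 291 317 161 189
[0.50865206 0.21760256 0.29786737] [-0.63425467 -0.46284205 -1.32351183] 1.0002712366649025
shift [ 0.0688 -0.5305 -0.0228] rot [ 0.      0.0048 -0.2548]
shift [ 0.0589 -0.5314 -0.0227] rot [ 0.0069 -0.      2.8868]
[ 1.15833942e+01  1.98375557e+01  8.72203774e+01  7.16542041e-03
  7.26707021e+01 -8.38222969e+01]
```

The red trigger's bounding box is back to its sprung-out size, allowing for the lower camera height. Next stop is over the V-block with the jaws across the groove, for an accurate measurement.

Run:
```python
from h import *
go([.537,-.019,.30],5)
```

```text
shift [-0.007  -0.238  -0.0038] rot [1.0000e-03 7.0000e-04 1.5778e+00]
```

Request:
{"name": "servo_tool", "arguments": {"targets": [[[-0.007,-0.238,-0.004],[0.001,0.001,1.578]],[[-0.007,-0.238,-0.004],[0.001,0.001,1.578]],[[-0.007,-0.238,-0.004],[0.001,0.001,1.578]],[[-0.007,-0.238,-0.004],[0.001,0.001,1.578]],[[-0.007,-0.238,-0.004],[0.001,0.001,1.578]],[[-0.007,-0.238,-0.004],[0.001,0.001,1.578]],[[-0.007,-0.238,-0.004],[0.001,0.001,1.578]],[[-0.007,-0.238,-0.004],[0.001,0.001,1.578]],[[-0.007,-0.238,-0.004],[0.001,0.001,1.578]],[[-0.007,-0.238,-0.004],[0.001,0.001,1.578]],[[-0.007,-0.238,-0.004],[0.001,0.001,1.578]],[[-0.007,-0.238,-0.004],[0.001,0.001,1.578]]]}}

```text
time_s: 8.3
position: [0.5369, -0.019, 0.2996]
tcp_rot: [[-0.088, 0.996, -0.002], [0.996, 0.088, 0.0], [0.0, -0.002, -1.0]]
force: [-0.5, -0.3, 0.1]
opening: 1.0
```

Run:
```python
from h import *
import pickle
s=telemetry.read_state();c=eyes.capture("wrist");c["st"]=s;cv2.imwrite("pics/w4.png",c["pixels"]);pickle.dump(c,open("w4.pkl","wb"))
print(s["position"],np.round(s["tcp_rot"],3).tolist(),s["joint_positions"])
print("pred vb centre px",proj(c,[[.537,-.019,.01]],s))
```

```text
[ 0.53687853 -0.01898464  0.29964701] [[-0.088, 0.996, -0.002], [0.996, 0.088, 0.0], [0.0, -0.002, -1.0]] [-1.39375116e+01  1.85364876e+01  8.89603596e+01 -2.18683271e-02
  7.26078330e+01 -1.89518049e+01]
pred vb centre px [[320.10585684 160.91097455]]
```

View pics/w4.png

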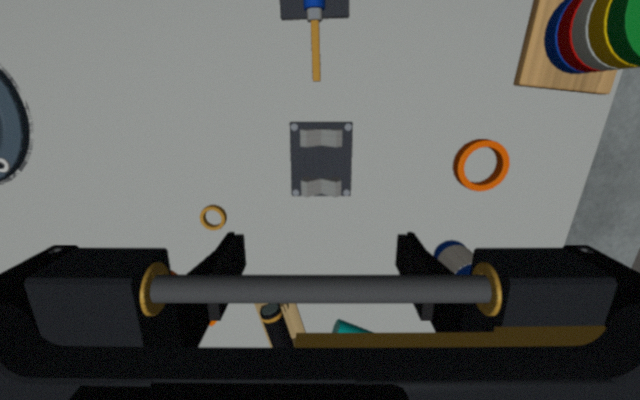

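The V-block base spans about (290–353, 121–197), centred at (321.5,159.5), and the ring is clear at (213,217). I measure it and compute the move to above the lens.

```bash
cat >> h.py <<'E'
def rect(c,x0,x1,y0,y1,f,z,name):
    st=c.get("st");hsv=cv2.cvtColor(c["pixels"],cv2.COLOR_BGR2HSV).astype(int)
    m=f(hsv[y0:y1,x0:x1]).astype(np.uint8)
    n,l,s,_=cv2.connectedComponentsWithStats(m);i=1+np.argmax(s[1:,4]);ys,xs=np.where(l==i)
    B=cv2.boxPoints(cv2.minAreaRect(np.c_[xs+x0,ys+y0].astype(np.float32)))
    W=plane(c,B,z,st);e=W[1]-W[0];g=W[2]-W[1]
    print(name,"px",B.round(1).tolist(),"ctr",np.round(W.mean(0),4),"sides",np.round([np.linalg.norm(e),np.linalg.norm(g)],4),"ang",np.round([np.degrees(np.arctan2(v[1],v[0])) for v in(e,g)],1))
E
python3 - <<'E'
from h import *
import pickle
c=pickle.load(open("w4.pkl","rb"))
rect(c,280,365,110,208,lambda h:h[...,2]<115,.010,"vb")
# groove: valley line = shade boundary; profile across each support
g=cv2.cvtColor(c["pixels"],cv2.COLOR_BGR2GRAY)
for r in (133,139,186):print(r,g[r,296:350].tolist())
go([.496,-.318,.30],20)
E
```

```text
vb px [[289.0, 121.0], [352.0, 121.0], [352.0, 195.0], [289.0, 195.0]] ctr [ 0.5374 -0.0165  0.01  ] sides [0.0893 0.1093] ang [  5.  -83.4]
133 [57, 55, 61, 73, 99, 117, 115, 119, 121, 121, 112, 110, 109, 107, 105, 108, 107, 108, 108, 107, 109, 108, 112, 107, 106, 116, 116, 118, 119, 120, 120, 118, 118, 119, 121, 120, 118, 120, 115, 115, 115, 111, 110, 108, 108, 99, 80, 61, 54, 50, 55, 57, 57, 51]
139 [54, 54, 59, 70, 97, 114, 120, 120, 121, 119, 114, 110, 108, 111, 110, 108, 108, 110, 107, 109, 108, 108, 107, 109, 111, 116, 118, 119, 120, 119, 120, 117, 118, 117, 122, 119, 119, 121, 120, 115, 113, 108, 108, 112, 108, 98, 81, 62, 56, 54, 54, 53, 55, 55]
186 [55, 53, 54, 58, 74, 101, 113, 118, 117, 115, 116, 109, 109, 109, 108, 107, 104, 107, 106, 109, 109, 109, 107, 108, 109, 114, 119, 120, 117, 120, 119, 121, 117, 118, 116, 120, 115, 119, 116, 113, 109, 108, 107, 104, 97, 76, 59, 56, 54, 55, 56, 56, 57, 57]
shift [-2.943e-01 -6.700e-02 -1.000e-04] rot [-0.0015 -0.0003 -0.2616]
```

Request:
{"name": "servo_tool", "arguments": {"targets": [[[-0.294,-0.067,0],[0,0,-0.262]],[[-0.294,-0.067,0],[0,0,-0.262]],[[-0.294,-0.067,0],[0,0,-0.262]],[[-0.294,-0.067,0],[0,0,-0.262]],[[-0.294,-0.067,0],[0,0,-0.262]],[[-0.294,-0.067,0],[0,0,-0.262]],[[-0.294,-0.067,0],[0,0,-0.262]],[[-0.294,-0.067,0],[0,0,-0.262]]]}}

```text
time_s: 9.35
position: [0.4961, -0.3161, 0.3002]
tcp_rot: [[-0.344, 0.939, -0.001], [0.939, 0.344, 0.001], [0.001, -0.001, -1.0]]
force: [0.8, 1.4, -0.6]
opening: 1.0
```

Run:
```python
from h import *
import pickle
s=telemetry.read_state();c=eyes.capture("wrist");c["st"]=s;cv2.imwrite("pics/w5.png",c["pixels"][60:260,200:440].repeat(3,0).repeat(3,1));pickle.dump(c,open("w5.pkl","wb"))
print(s["position"],s["time_s"],np.round(proj(c,[[.496,-.318,.035],[.496,-.318,.006]],s),1))
rect(c,270,370,100,225,lambda h:(h[...,1]>70)&(h[...,0]<30),.006,"cradle+bands")
rect(c,290,350,100,215,lambda h:h[...,2]<50,.035,"lens black")
```

```text
[ 0.49605278 -0.316087    0.30016585] 9.35 [[319.2 165.2]
 [319.3 161.5]]
cradle+bands px [[297.0, 117.0], [343.0, 117.0], [343.0, 199.0], [297.0, 199.0]] ctr [ 0.496  -0.3149  0.006 ] sides [0.0656 0.1224] ang [ 20.  -68.8]
lens black px [[307.79998779296875, 191.89999389648438], [309.0, 132.5], [331.3999938964844, 133.0], [330.20001220703125, 192.39999389648438]] ctr [ 0.4955 -0.3152  0.035 ] sides [0.0836 0.0304] ang [108.2  18.9]
```

View pics/w5.png

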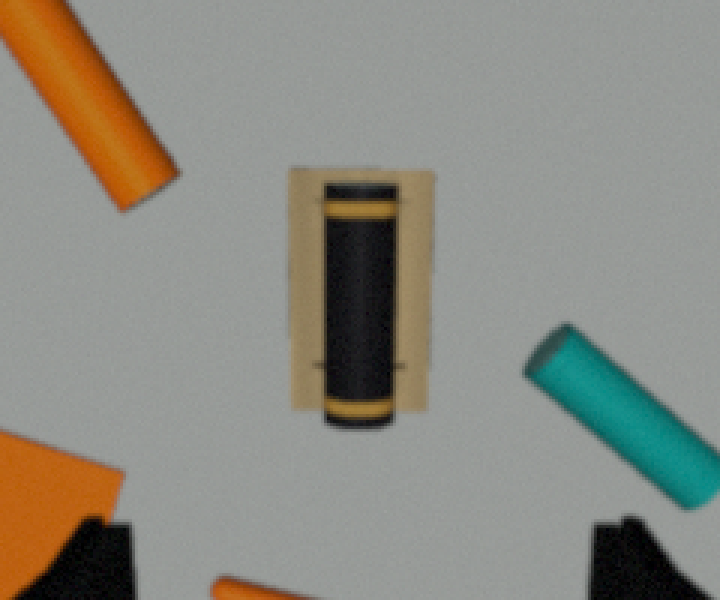

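The black barrel lies centred in the cradle at about crop (360,305). The turquoise (620,420) and orange (80,90) cylinders are clear of the fingers' path. I descend and grasp at mid-length.

Run:
```python
from h import *
go([.496,-.315,.017],19.3)
```

```text
shift [0.0009 0.0005 0.2833] rot [-0.001  -0.0007  0.0143]
```

Request:
{"name": "servo_tool", "arguments": {"targets": [[[0.001,0,0.05],[0,0,0.014]],[[0.001,0,0.1],[0,0,0.014]],[[0.001,0,0.15],[0,0,0.014]],[[0.001,0,0.19],[0,0,0.014]],[[0.001,0,0.22],[0,0,0.014]],[[0.001,0,0.245],[0,0,0.014]],[[0.001,0,0.265],[0,0,0.014]],[[0.001,0,0.278],[0,0,0.014]],[[0.001,0,0.283],[0,0,0.014]],[[0.001,0,0.283],[0,0,0.014]]]}}

```text
time_s: 10.65
position: [0.4956, -0.3167, 0.0174]
tcp_rot: [[-0.329, 0.944, -0.001], [0.944, 0.329, -0.0], [-0.0, -0.001, -1.0]]
force: [0.7, 0.6, 0.2]
opening: 1.003
```

Request:
{"name": "servo_tool", "arguments": {"targets": [[[0,0,0],[0,0,0]],[[0,0,0],[0,0,0]],[[0,0,0],[0,0,0]],[[0,0,0],[0,0,0]],[[0,0,0],[0,0,0]],[[0,0,0],[0,0,0]],[[0,0,0],[0,0,0]],[[0,0,0],[0,0,0]],[[0,0,0],[0,0,0]],[[0,0,0],[0,0,0]]], "gripper": 0.025}}

```text
time_s: 11.9
position: [0.4952, -0.3168, 0.0171]
tcp_rot: [[-0.329, 0.944, -0.001], [0.944, 0.329, -0.0], [0.0, -0.001, -1.0]]
force: [-0.1, 0.2, 0.2]
opening: 0.388
```

The jaws stopped on the barrel at 33.8 mm. I lift it.

Request:
{"name": "servo_tool", "arguments": {"targets": [[[0,0,-0.01],[0,0,0]],[[0,0,-0.03],[0,0,0]],[[0,0,-0.06],[0,0,0]],[[0,0,-0.1],[0,0,0]],[[0,0,-0.13],[0,0,0]],[[0,0,-0.13],[0,0,0]],[[0,0,-0.13],[0,0,0]]]}}

```text
time_s: 12.78
position: [0.4946, -0.3161, 0.1462]
tcp_rot: [[-0.329, 0.944, -0.003], [0.944, 0.329, 0.001], [0.002, -0.002, -1.0]]
force: [0.3, 0.5, -3.1]
opening: 0.384
```

Run:
```python
from h import *
s=telemetry.read_state();print(s["force"],s["opening"]*87)
go([.538,-.018,.147],5)
```

```text
[ 0.34532477  0.54402676 -3.11472374] 33.393479422658544
shift [ 0.2672  0.139  -0.0005] rot [-0.0023 -0.002   0.2477]
```

Request:
{"name": "servo_tool", "arguments": {"targets": [[[0.03,0.016,0],[0,0,0.03]],[[0.07,0.036,0],[0,0,0.07]],[[0.11,0.057,0],[0,0,0.11]],[[0.15,0.078,0],[0,0,0.15]],[[0.19,0.099,0],[0,0,0.18]],[[0.22,0.114,0],[0,0,0.21]],[[0.245,0.127,0],[0,0,0.23]],[[0.26,0.135,0],[-0.002,-0.002,0.248]],[[0.267,0.139,0],[-0.002,-0.002,0.248]],[[0.267,0.139,0],[-0.002,-0.002,0.248]],[[0.267,0.139,0],[-0.002,-0.002,0.248]]]}}

```text
time_s: 14.15
position: [0.5387, -0.0197, 0.1466]
tcp_rot: [[-0.086, 0.996, 0.001], [0.996, 0.086, -0.002], [-0.002, 0.0, -1.0]]
force: [-0.4, -0.1, -2.0]
opening: 0.384
```

Run:
```python
from h import *
import pickle
s=telemetry.read_state();print(s["force"],s["opening"]*87,s["position"],np.round(s["tcp_rot"],4).tolist())
c=eyes.capture("wrist");c["st"]=s;pickle.dump(c,open("w6.pkl","wb"))
t=eyes.capture("top");pickle.dump(t,open("t6.pkl","wb"))
out=np.zeros((600,720,3),np.uint8);out[:]=cv2.resize(c["pixels"][100:300,200:440],None,fx=3,fy=3,interpolation=cv2.INTER_CUBIC)
cv2.imwrite("pics/w6.png",out)
go([.538,-.018,.06],5)
```

```text
[-0.37277986 -0.10336994 -2.00639329] 33.44831120016064 [ 0.53869417 -0.01965252  0.14663423] [[-0.0864, 0.9963, 0.0005], [0.9963, 0.0864, -0.0018], [-0.0018, 0.0004, -1.0]]
shift [ 0.002  -0.0008  0.0869] rot [ 0.001   0.0019 -0.0012]
```

View pics/w6.png

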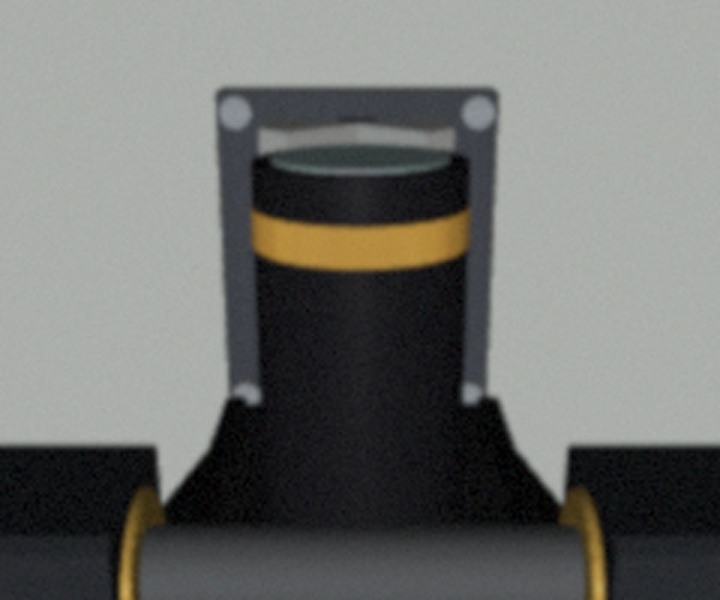

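The barrel is held level and lies along the groove. The block centre is at about x=357 and the barrel's at about 360, so a −1.3 mm tool-y correction remains. I descend to just above contact.

Request:
{"name": "servo_tool", "arguments": {"targets": [[[0.002,-0.001,0.03],[0.001,0.002,-0.001]],[[0.002,-0.001,0.06],[0.001,0.002,-0.001]],[[0.002,-0.001,0.08],[0.001,0.002,-0.001]],[[0.002,-0.001,0.09],[0.001,0.002,-0.001]],[[0.002,-0.001,0.1],[0.001,0.002,-0.001]],[[0.002,-0.001,0.105],[0.001,0.002,-0.001]],[[0.002,-0.001,0.109],[0.001,0.002,-0.001]],[[0.002,-0.001,0.109],[0.001,0.002,-0.001]],[[0.002,-0.001,0.109],[0.001,0.002,-0.001]]]}}

```text
time_s: 15.38
position: [0.5381, -0.0173, 0.0384]
tcp_rot: [[-0.088, 0.996, 0.001], [0.996, 0.088, 0.0], [-0.0, 0.001, -1.0]]
force: [-0.1, 0.2, -2.2]
opening: 0.381
```

Request:
{"name": "servo_tool", "arguments": {"targets": [[[0,0,0.001],[0,0,0]],[[0,0,0.002],[0,0,0]],[[0,0,0.003],[0,0,0]],[[0,0,0.004],[0,0,0]],[[0,0,0.004],[0,0,0]],[[0,0,0.004],[0,0,0]]]}}

```text
time_s: 16.12
position: [0.5379, -0.0173, 0.034]
tcp_rot: [[-0.088, 0.996, 0.0], [0.996, 0.088, 0.0], [0.0, 0.0, -1.0]]
force: [-0.5, -0.0, -2.6]
opening: 0.386
```

Request:
{"name": "servo_tool", "arguments": {"targets": [[[0,0,0.0005],[0,0,0]],[[0,0,0.001],[0,0,0]],[[0,0,0.0015],[0,0,0]],[[0,0,0.002],[0,0,0]],[[0,0,0.002],[0,0,0]]]}}

```text
time_s: 16.75
position: [0.5375, -0.0173, 0.0326]
tcp_rot: [[-0.088, 0.996, -0.0], [0.996, 0.088, 0.0], [0.0, -0.0, -1.0]]
force: [-3.3, -0.0, 6.0]
opening: 0.38
```

Both flanks are starting to bear. The −3.3 N sideways reaction means the barrel sits slightly to +x, so I ease it −0.3 mm and press a little further.

Request:
{"name": "servo_tool", "arguments": {"targets": [[[0,-0.0003,0.0003],[0,0,0]],[[0,-0.0003,0.0006],[0,0,0]],[[0,-0.0003,0.0007],[0,0,0]],[[0,-0.0003,0.0007],[0,0,0]],[[0,-0.0003,0.0007],[0,0,0]]]}}

```text
time_s: 17.38
position: [0.5372, -0.0173, 0.0323]
tcp_rot: [[-0.088, 0.996, -0.0], [0.996, 0.088, 0.0], [0.0, -0.0, -1.0]]
force: [-3.8, -1.0, 9.2]
opening: 0.386
```

Run:
```python
from h import *
for _ in range(1):
    s=telemetry.read_state();print(s["time_s"],s["force"],s["moment"],s["position"],s["opening"]*87)
```

```text
17.375 [-3.84661221 -1.0130844   9.15000864] [-0.17949009  0.49782937 -0.00489821] [ 0.53723513 -0.01729963  0.03229446] 33.574125565299724
```

The x and z motion followed a 45° line, so it may be sliding on the far flank only. I move further to −x and see whether the sideways force drops.

Request:
{"name": "servo_tool", "arguments": {"targets": [[[0,-0.0004,0],[0,0,0]],[[0,-0.0008,0.0001],[0,0,0]],[[0,-0.0008,0.0002],[0,0,0]],[[0,-0.0008,0.0002],[0,0,0]],[[0,-0.0008,0.0002],[0,0,0]]]}}

```text
time_s: 18.0
position: [0.5372, -0.0173, 0.0322]
tcp_rot: [[-0.088, 0.996, 0.001], [0.996, 0.088, 0.0], [-0.0, 0.001, -1.0]]
force: [-2.5, -0.7, 7.8]
opening: 0.377
```

Request:
{"name": "servo_tool", "arguments": {"targets": [[[0,-0.0004,0.0002],[0,0,0]],[[0,-0.0008,0.0004],[0,0,0]],[[0,-0.0008,0.0005],[0,0,0]],[[0,-0.0008,0.0005],[0,0,0]],[[0,-0.0008,0.0005],[0,0,0]],[[0,-0.0008,0.0005],[0,0,0]]]}}

```text
time_s: 18.75
position: [0.5371, -0.0174, 0.0321]
tcp_rot: [[-0.087, 0.996, 0.003], [0.996, 0.087, 0.0], [-0.0, 0.003, -1.0]]
force: [-1.8, 1.2, 10.4]
opening: 0.378
```

Request:
{"name": "servo_tool", "arguments": {"targets": [[[0,0,0.0003],[0,0,0]],[[0,0,0.0006],[0,0,0]],[[0,0,0.0008],[0,0,0]],[[0,0,0.0008],[0,0,0]],[[0,0,0.0008],[0,0,0]],[[0,0,0.0008],[0,0,0]]]}}

```text
time_s: 19.5
position: [0.5371, -0.0174, 0.0321]
tcp_rot: [[-0.087, 0.996, 0.003], [0.996, 0.087, -0.0], [-0.0, 0.003, -1.0]]
force: [-2.6, 1.8, 16.7]
opening: 0.38
```

Run:
```python
from h import *
s=telemetry.read_state();print(s["time_s"],s["force"],s["moment"],s["position"],s["opening"]*87)
import pickle
t=eyes.capture("top");w=eyes.capture("wrist");sc=eyes.capture("scene")
a=cv2.resize(w["pixels"][100:300,200:440],(390,325));b=cv2.resize(sc["pixels"][140:240,260:380],(390,325))
cv2.imwrite("pics/f1.png",np.hstack([a,b]))
```

```text
19.5 [-2.59241091  1.77946799 16.74171223] [ 0.09698391  0.48206867 -0.12077434] [ 0.53712009 -0.0173889   0.03207863] 33.084768318462544
```

View pics/f1.png

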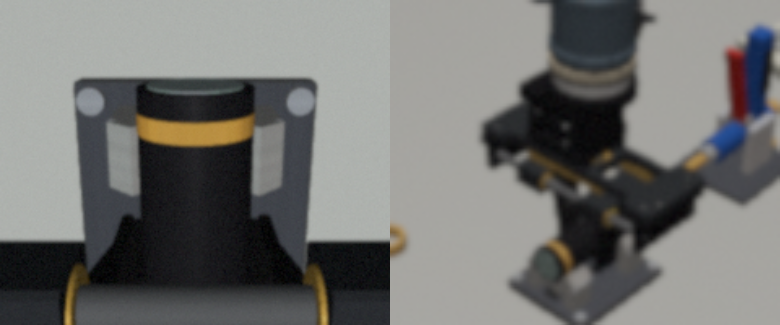

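The barrel appears seated: TCP z stayed at 0.0321 (the value predicted for seating) while the force rose to 16.7 N. It is centred between the supports (195.5 against 195 px). One small −y nudge should balance the remaining sideways force and confirm near-flank contact.

Request:
{"name": "servo_tool", "arguments": {"targets": [[[0,-0.0004,0],[0,0,0]],[[0,-0.0008,0],[0,0,0]],[[0,-0.0008,0],[0,0,0]],[[0,-0.0008,0],[0,0,0]],[[0,-0.0008,0],[0,0,0]],[[0,-0.0008,0],[0,0,0]]]}}

```text
time_s: 20.4
position: [0.5371, -0.0174, 0.032]
tcp_rot: [[-0.087, 0.996, 0.005], [0.996, 0.087, -0.0], [-0.0, 0.005, -1.0]]
force: [-2.1, 2.7, 14.8]
opening: 0.383
```

Run:
```python
from h import *
s=telemetry.read_state();print(s["time_s"],s["force"],s["moment"],s["position"],s["qvel"],s["opening"]*87)
```

```text
20.4 [-2.13738892  2.70950978 14.79244457] [ 0.20599632  0.29964475 -0.13995532] [ 0.53706944 -0.01742197  0.03200492] [ 0.00652966  0.088981    0.07268246 -0.02551315  0.08645962 -0.03456651] 33.306551116235475
```

The tool does not move in x when commanded to −x, so both flanks hold it. By my estimate they carry about 14 N and 11 N. The trigger shows as out in the last scene picture, so I hand in.

```bash
python3 -c "
from h import *
print(order.hand_in()); s=telemetry.read_state(); print(s['time_s'],s['force'],s['position'])"
```

```text
the job is handed in; nothing more can be done
None
the job is handed in; nothing more can be done
```

The job is handed in, with the barrel held pressed in the V-block groove. The robot clock read 20.4 s at my last check, and no verdict was reported.

- **Trigger:** I squeezed it home, with the jaws stopping at about 37 mm against the 38 mm expected, and held it for about half a second. Its outline in the wrist picture after release matched the sprung-out size. In the last scene picture the lever stood clear of the grip.
- **Barrel:** I took the black, brass-banded barrel from the cradle, laid it along the groove and pressed it down.
- **Seating:** At the last check the tool height was 32.0 mm, against 32.1 mm predicted for a seated barrel. The barrel was centred between the supports within about 1 px.
- **Press:** The wrist read 14.8 N upward, which with the barrel's weight puts about 14 N and 11 N on the flanks, ignoring friction.

**Unresolved:** a small sideways force of about −2 N stayed even after I nudged the barrel toward −x. I judged that both flanks were bearing because neither a further downward push nor a sideways one moved the barrel. The force on each flank is worked out from the wrist reading, not measured. I did not re-measure the other things on the bench at the end, but none of the moves went near them.

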